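# Index the lathe's tailstock turret to the big drill

## Robot

A 7-joint arm with a two-finger parallel gripper is mounted at the origin on the work surface. World frame = base frame: x ahead of the robot, y to its left, z up, the work surface at z = 0. Lengths are in m, angles in rad, forces in N, time in s.
With the tool pointing down it reaches from about 0.425 to 0.875 m from the base axis. Payload 8.4 kg.
Tool frame: the origin (TCP) lies on the front face of the gripper's body, between the roots of the fingers; the fingertips stand 73 mm ahead of it and the grasp point (between the pads) lies 54 mm ahead of it; z points along the fingers, y is the line along which they close (so a half turn about z gives the same grasp; the last joint's range is limited). The gripper opens to 85 mm and grips with 20 to 120 N. Pads are 22 mm wide; open, the fingers measure 114 mm over their backs; the gripper's body (76 mm by 85 mm) begins 54 mm behind the grasp point. The pads swing forward as they close: fully open they stand 13 mm farther back than shut.
Start: joints at [-1.364, 0.333, 0.04, 1.465, -0.013, 1.343, -0.059], TCP at [0.196, 0.62, 0.304] pointing down, gripper open.
Joint ranges: [-2.58, 2.58], [-0.38, 2.09], [-1.3, 1.39], [0.25, 2.4], [-1.5, 4.64], [0.08, 2.09], [-2.65, 2.65]. Speed limits (rad/s): [2.22, 2.22, 2.79, 2.79, 3.14, 3.14, 3.14].

## Interface

Orientations are given as [roll, pitch, yaw] about the fixed x, y, z axes, in that order (R = Rz(yaw) Ry(pitch) Rx(roll)).
In Python, from cell import ctrl gives the robot as it stands.
- The arm moves only by the shell command python3 inch.py 'ROWS' [FORCE]. ROWS is a JSON object whose key "steps" holds a list of rows, 1 to 10 of them, each of 7 numbers: a rotation vector rx, ry, rz in units of 0.25 rad, then dx, dy, dz in units of 25 mm, then the finger opening in m; each row shifts and turns the commanded pose from where the row before left it, along the tool's axes as they then stand; what a row does not reach is not made up. A row lasts 1/12 s, in which the tool goes at most 0.0417 m and 0.125 rad, less where a joint would pass 70% of its speed; a pose out of reach is approached as far as the arm can. The fingers move at their own pace and stop on an object; FORCE is the grip in N (left out, the last holds). Time passes only in rows, so rows that do not move let the fingers close. It prints the time, the measured TCP pose, the force, the opening and the grip force at its end. Input that does not fit is refused with a message, and nothing moves.
- ctrl.get_state(): the state, without advancing time (a new reading comes with each control period).
- ctrl.camera(name): name is "side" or "top"; returns (picture, depth): 420x560x3 uint8, red, green, blue; 420x560 float32, m along the optical axis (not along the pixel's ray), 0 where there is no reading.
- ctrl.camera_info(name): a dict with "intrinsics" (3x3 intrinsics, pixels), "R" (3x3) and "t" (3): a world point X has camera coordinates R X + t. Camera axes: x right, y down, z forward; pixel columns grow to the right and rows downward; lengths in m; the calibration is good to about 2 mm. A picture is of the moment at which its call begins. camera_info takes no time and is no camera call.
- ctrl.sign_off(): hands the job in; it is judged then, once.
The state is a dict: "time": time; "joint_positions": joint angles; "qvel": joint speeds; "effort": joint torques, N m; "ee_pos": TCP position; "orientation": TCP orientation; "contact_force": force on the tool from outside, world axes, zero at the start; "torque": the same for the moment, N m; "opening": finger opening in m; "gripper_force": force on a finger pad.
Only numpy, scipy, OpenCV 4.12 (cv2) and the standard library are available. Lean on these libraries where they do the work, as an engineer would, in place of code of your own. Each camera call takes 0.05 s, during which the arm holds its last target. There are 200 camera calls.

## Task

The nose cone blank in the bench lathe is ready to be drilled. Take the tailstock turret by its knurled hub and index it round, counting the clicks, until the thick twist drill (the longest tool) points straight at the blank and the turret rests in its click, then let go. Keep off the six tools themselves, as their edges are keen, and leave the other things on the bench where they are.

Things in the scene. Friction and masses are not known exactly. Their poses are not given: they have to be found in the camera images.
- lathe: Bench lathe fixed to the bench, grey castings, dark steel bed, 700 mm long, 220 mm deep, 260 mm tall. Origin on the bench under the spindle line. x points away from the operator's side, y from tailstock to headstock, z up. Spindle line along y at x 0, z 205 mm. Headstock at y 150 to 320 mm, tool post at x -45, y -15 mm (top z 220 mm), tailstock at y -260 to -400 mm (top z 260 mm).
- turret_centre (a point): Centre of the turret head (hexagonal steel, 100 mm across), fixed to the lathe, axes as the lathe's; on the spindle line at lathe y -175 mm. The turret's axis goes through it and leans 35 degrees from vertical towards the headstock (lathe +y), in the lathe's y-z plane. The six tools fan out 55 degrees from that axis, 60 degrees apart; the lowest is level, at work. Nothing stands above the turret.
- turret (a joint): Turret angle, rad, turns endlessly either way; grows counter-clockwise looking onto the hub's end. A spring click holds it at every multiple of 60 degrees (1.047 rad); at 0 or any whole turn the twist drill is at work. About 0.2 N m moves it out of a click; past half way it snaps on to the next by itself and stays when let go. Starts two or three clicks from the drill's place.
- hub: Knurled round steel hub of the turret, 46 mm across, 62 mm long, the hand grip that turns it. Origin on the turret's axis, mid grip, 72 mm out from the turret's centre; the hub ends 20 mm beyond and runs 42 mm back to the head. z points out along the axis (up, leaning to the headstock), y to the drill's side. Fingertips may reach 20 mm past the origin; opened to 65 mm they clear all tools.
- drill: Twist drill, the thick one: 13 mm across, sticking 72 mm out of its socket, with two spiral flutes and a blunt point; the longest tool. Fixed in the turret. Origin at the socket's mouth, 48 mm from the turret's centre; z points to the tip.
- drill_tip (a point): Tip of the twist drill, 120 mm from the turret's centre.
- work_point (a point): Point on the lathe's spindle line, 120 mm from the turret's centre towards the chuck: where the drill's tip stands when the drill is at the work station. Fixed to the lathe; axes as the lathe's.
- blank_end (a point): Middle of the end face of the wooden nose cone blank (44 mm across, 75 mm long) held in the lathe's chuck (80 mm across); it faces the turret, 189 mm from the turret's centre along the spindle line.
- drill_chuck: Drill chuck, 24 mm across and 42 mm long, with a thin 4 mm bit sticking out 26 mm. Next station counter-clockwise from the drill. Origin at its socket, z outwards; so for all the tools.
- countersink: Countersink: 8 mm shank and a 22 mm cone head, 39 mm long; second station counter-clockwise from the drill.
- live_centre: Live centre: 24 mm body with a cone point, 42 mm long; straight across from the drill.
- boring_bar: Boring bar: plain 9 mm bar, 50 mm long, with a square bit across its end; second station clockwise from the drill.
- centre_drill: Centre drill: short and stubby, 10 mm across, 27 mm long; next station clockwise from the drill.
- nose_cone: Finished white nose cone, 44 mm across, 128 mm tall, standing on the bench; bystander. Origin under its base.
- chuck_key: Steel T-handled chuck key, 96 mm long with a 102 mm cross bar, lying on the bench; bystander.
- glue: White glue bottle, 54 mm across, 145 mm tall, standing; bystander. Origin under its base.

How it is judged:
By the outcome, as a careful person would: the job done as asked, in the order asked, and still so for the second after the job is handed in, with the robot touching nothing.
It also fails if it takes over 51 s, if anything falls off the work surface, if the arm or the gripper's body presses on something with over 40 N, if the wrist force passes 120 N, or if a joint passes its speed limit or range.

## Working session

There is one attempt and no reset: what is moved stays moved. The work goes in short steps, Python scripts to look and compute and a shell command to move; the robot and the scene stay as the last step left them, time stands still between calls to the robot, and variables do not carry over. Pictures are saved under pics/ and viewed, at most 10 in all, crops included, and the job is handed in when it is done.

```bash
ls; mkdir -p pics; python3 - <<'E'
from cell import ctrl
import cv2,numpy as np
for n in("side","top"):
    p,d=ctrl.camera(n); cv2.imwrite(f"pics/{n}0.png",p[:,:,::-1]); np.save(f"{n}0.npy",d)
    i=ctrl.camera_info(n); print(n,i["intrinsics"],i["R"],i["t"])
s=ctrl.get_state(); print(s)
E
```

```text
cell.py
inch.py
pics
side [[438.36656979   0.         271.44750276]
 [  0.         438.36656979 210.42196148]
 [  0.           0.           1.        ]] [[ 0.91299374 -0.40762951  0.01675118]
 [-0.24274638 -0.5757783  -0.7807391 ]
 [ 0.32789727  0.70874362 -0.62463258]] [-0.58378549  0.14895698  1.20280226]
top [[445.33742529   0.         275.41236991]
 [  0.         445.33742529 208.19169659]
 [  0.           0.           1.        ]] [[ 0.00499513 -0.99998456 -0.00243503]
 [-0.98486676 -0.00449773 -0.17325483]
 [ 0.1732412   0.00326361 -0.98487402]] [-0.18723229  0.57888902  1.16598355]
{'time': 0.1, 'joint_positions': array([-1.36416803,  0.33386072,  0.03986468,  1.46617355, -0.01341866,
        1.34327823, -0.05848445]), 'qvel': array([ 0.00125529,  0.00023555, -0.00093866, -0.0028814 ,  0.00046471,
        0.00023907, -0.00111373]), 'effort': array([ 3.81901511e-03, -6.60014963e+01,  1.37015551e+00, -4.06462991e+01,
        1.71929895e-02,  9.32095136e-03, -6.28798875e-05]), 'ee_pos': array([0.19562142, 0.61955405, 0.3031013 ]), 'orientation': array([-3.14014070e+00,  7.68728681e-05,  2.83576841e+00]), 'contact_force': array([-0.33844567,  0.27787332, -0.2076166 ]), 'torque': array([-0.00710581,  0.00645807, -0.01687604]), 'gripper_force': 0.0, 'opening': 0.08514160536402984}
```

View pics/side0.png

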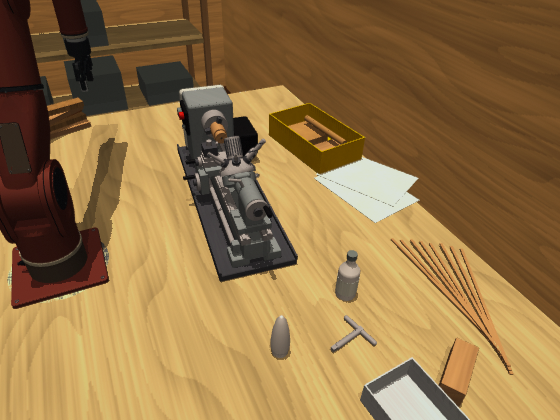

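View pics/top0.png

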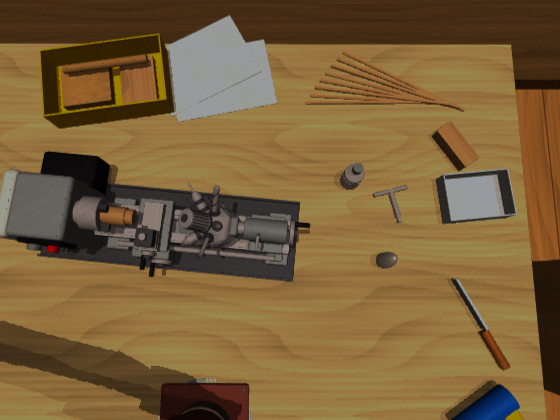

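The side view shows the turret around (238,165) with its hub near (232,147). In the top view the hub is near (196,221), the turret near (212,228) and the orange blank near (120,216). I'll enlarge both.

```bash
cat > h.py <<'E'
import numpy as np,cv2
from cell import ctrl
def world(n,u,v,d):
    i=ctrl.camera_info(n);K=i["intrinsics"]
    return i["R"].T@(np.array([(u-K[0,2])/K[0,0]*d,(v-K[1,2])/K[1,1]*d,d])-i["t"])
def cloud(n,d):
    i=ctrl.camera_info(n);K=i["intrinsics"];v,u=np.indices(d.shape)
    P=np.stack([(u-K[0,2])/K[0,0]*d,(v-K[1,2])/K[1,1]*d,d],-1)
    return (P-i["t"])@i["R"]
def proj(n,X):
    i=ctrl.camera_info(n);c=np.asarray(X)@i["R"].T+i["t"];q=c@i["intrinsics"].T
    return q[...,:2]/q[...,2:]
E
python3 - <<'E'
from h import *
a=cv2.imread("pics/side0.png")[120:220,180:300]; b=cv2.imread("pics/top0.png")[170:280,80:230]
cv2.imwrite("pics/crop1.png",np.vstack([cv2.resize(a,(480,400)[:2],interpolation=2),]))
cv2.imwrite("pics/crop2.png",cv2.resize(b,(750,550),interpolation=2))
for n in("side","top"):
    p=cv2.imread(f"pics/{n}0.png");d=np.load(f"{n}0.npy");C=cloud(n,d)
    hsv=cv2.cvtColor(p,cv2.COLOR_BGR2HSV)
    m=(hsv[...,0]>5)&(hsv[...,0]<20)&(hsv[...,1]>120)&(C[...,2]>.15)&(C[...,2]<.26)&(C[...,0]>.3)&(C[...,0]<.8)&(d>0)
    Q=C[m];print(n,len(Q),Q.min(0),Q.max(0),np.median(Q,0))
    for y0 in np.arange(Q[:,1].min(),Q[:,1].max(),.015):
        s=Q[(Q[:,1]>=y0)&(Q[:,1]<y0+.015)]
        if len(s)>5:print(y0.round(3),len(s),s[:,0].min().round(4),s[:,0].max().round(4),s[:,2].max().round(4))
E
```

```text
side 254 [ 0.3541711  -0.06069624  0.15603054] [0.57062984 1.41300077 0.24927764] [0.52776329 0.16692077 0.21637584]
0.134 40 0.5146 0.5477 0.2262
0.149 70 0.5125 0.5481 0.2248
0.164 52 0.5114 0.5544 0.2265
0.179 29 0.5127 0.5517 0.2269
0.194 36 0.5146 0.5548 0.227
0.209 15 0.5176 0.5388 0.2254
top 624 [ 0.40934425 -0.26376703  0.15250195] [0.60454042 0.44730135 0.24148123] [0.52855588 0.18223517 0.2209657 ]
-0.264 7 0.506 0.5089 0.2186
-0.249 7 0.5066 0.5185 0.2178
0.126 7 0.4095 0.4168 0.1564
0.141 87 0.4093 0.5456 0.2255
0.156 116 0.512 0.5504 0.2282
0.171 114 0.5102 0.5528 0.2325
0.186 115 0.5123 0.5554 0.2299
0.201 94 0.5128 0.5604 0.2329
0.216 51 0.516 0.5624 0.2307
0.396 9 0.4665 0.4693 0.2326
```

View pics/crop2.png

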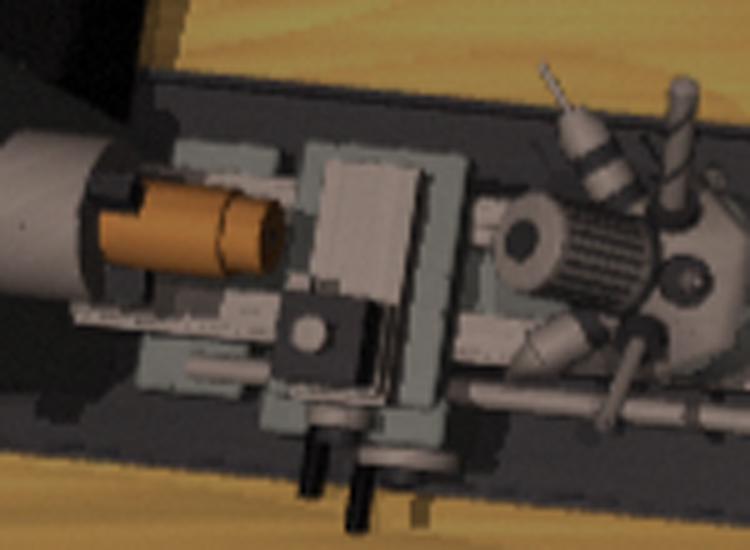

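View pics/crop1.png

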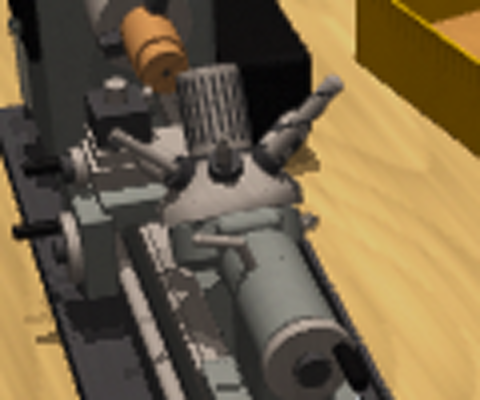

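The top view crop shows the hub end disc at about (186,218) in full-image pixels. The drill points away from the robot at (216,190), with the drill chuck next to it counter-clockwise. The live centre is at lower left (189,241) and the boring bar at (203,250), so the countersink is at work, hidden under the hub. The drill therefore needs two clicks counter-clockwise (+120°). Next I'll measure the yaw, hub and drill tip.

```bash
python3 - <<'E'
from h import *
from scipy.optimize import least_squares
B=[];H=[];yaws=[]
for n,uv in(("top",(186,218)),("side",(233,145))):
    p=cv2.imread(f"pics/{n}0.png");d=np.load(f"{n}0.npy");C=cloud(n,d)
    print(n,"hub px",C[uv[1],uv[0]])
    hsv=cv2.cvtColor(p,cv2.COLOR_BGR2HSV)
    m=(hsv[...,0]>5)&(hsv[...,0]<20)&(hsv[...,1]>120)&(C[...,2]>.19)&(C[...,2]<.235)&(abs(C[...,0]-.53)<.04)&(C[...,1]>.14)&(C[...,1]<.215)
    B.append(C[m])
    H.append(C[(d>0)&(abs(C[...,0]-.52)<.1)&(C[...,1]<.08)&(C[...,1]>-.1)&(C[...,2]>.2)])
H0=np.vstack(H);B0=np.vstack(B)
def fr(yaw):
    c,s=np.cos(yaw),np.sin(yaw);return np.array([[c,-s,0],[s,c,0],[0,0,1]])
def split(q,H):
    P=(H-q[:3])@fr(q[3]); a=np.array([0,np.sin(.6109),np.cos(.6109)])
    h=P@a; r=np.linalg.norm(P-h[:,None]*a,axis=1); return h,r
def fit(H,B,q):
  for _ in range(6):
    h,r=split(q,H); S=H[(h>.048)&(h<.089)&(abs(r-.023)<.008)];E=H[(r<.02)&(abs(h-.092)<.01)]
    def res(q):
        b=(B-q[:3])@fr(q[3])
        return np.r_[split(q,S)[1]-.023,split(q,E)[0]-.092,np.hypot(b[:,0],b[:,2])-.022]
    q=least_squares(res,q,loss="soft_l1",f_scale=.002).x
  print(len(S),len(E),len(B),"centre",q[:3],"yaw",q[3],"rms",np.sqrt(np.mean(res(q)**2))); return q
# initial
q0=np.array([.515,-.035,.205,-.09])
fit(H[0],B[0],q0);fit(H[1],B[1],q0);q=fit(H0,B0,q0);np.save("q.npy",q)
R=fr(q[3]);a=np.array([0,np.sin(.6109),np.cos(.6109)]);print("hub",q[:3]+R@a*.072)
b=(B0-q[:3])@R;print("blank end y",np.percentile(b[:,1],[1,99]))
# check tools: drill tip at 120 mm
w=np.array([0,np.cos(.6109),-np.sin(.6109)]);x=np.array([1,0,0])
w=np.array([0,.8192,-.5736])  # perpendicular to axis, towards work
for k,nm in enumerate(["now at work","+60ccw","+120","+180","+240","+300"]):
    t=np.radians(60*k);v=np.cos(55*np.pi/180)*a+np.sin(55*np.pi/180)*(np.cos(t)*w+np.sin(t)*np.cross(a,w))
    X=q[:3]+R@v*.12;print(nm,v.round(2),proj("top",X).round(1),proj("side",X).round(1))
for nm,X in(("end",q[:3]+R@a*.092),("cen",q[:3])):print(nm,X,proj("top",X),proj("side",X))
E
```

```text
top hub px [0.51508175 0.00936454 0.28973914]
side hub px [ 0.51193694 -0.0189241   0.27248292]
279 166 520 centre [ 0.51195959 -0.03679278  0.20356291] yaw -0.09415366929126853 rms 0.003103872576986719
254 14 229 centre [ 0.51376108 -0.03979368  0.20149467] yaw -0.09708893438306572 rms 0.004615619255519061
534 177 749 centre [ 0.51284159 -0.03747121  0.2033446 ] yaw -0.09301457503374623 rms 0.0038154055275627847
hub [0.51667751 0.00364982 0.26232211]
blank end y [0.18323953 0.25150627]
now at work [ 0.  1. -0.] [162.8 219.7] [226.  148.6]
+60ccw [-0.71  0.66  0.23] [172.  256.4] [199.6 151.5]
+120 [-0.71 -0.01  0.7 ] [203.  258.3] [203.9 148.1]
+180 [-0.   -0.34  0.94] [224.8 219.1] [239.3 141.2]
+240 [ 0.71 -0.01  0.7 ] [212.7 181.4] [266.1 138.6]
+300 [0.71 0.66 0.23] [182.  183.8] [257.3 142.6]
end [0.51774305 0.01507233 0.27870475] [184.46174951 217.55302468] [230.63864694 136.82789947]
cen [ 0.51284159 -0.03747121  0.2033446 ] [213.03395447 224.55611417] [236.56088068 169.83380328]
```

The fit agrees with the given sizes: spindle height 203 mm, blank end about 185 mm from the turret centre. The tool stations match too, with the drill at −120°. I'll work out the transit.

```bash
cat >> h.py <<'E'
from scipy.spatial.transform import Rotation as Ro
q=np.load("q.npy");c,s_=np.cos(q[3]),np.sin(q[3])
RL=np.array([[c,-s_,0],[s_,c,0],[0,0,1]]);A=RL@[0,.573576,.819152]
def tcp(h):return q[:3]+A*h      # TCP h along axis from turret centre
def need(h,twist=0):
    s=ctrl.get_state();R=Ro.from_euler("xyz",s["orientation"]).as_matrix();z=-A
    v=np.cross(R[:,2],z);n=np.linalg.norm(v)
    rv=R.T@(v/n)*np.arctan2(n,R[:,2]@z) if n>1e-6 else v
    d=tcp(h)-s["ee_pos"]
    print("t",round(s["time"],2),"pos",s["ee_pos"].round(4),"rotvec tool",rv.round(4),"d world",d.round(4),"d tool",(R.T@d).round(4),"d tool after rot",(Ro.from_rotvec(rv).as_matrix().T@R.T@d).round(4))
    print("j",s["joint_positions"].round(3),"tooly",R[:,1].round(3),"F",s["contact_force"].round(1),"T",s["torque"].round(2),"open",s["opening"].round(4),s["gripper_force"])
E
python3 -c "from h import *;need(.25)"
```

```text
t 0.1 pos [0.1956 0.6196 0.3031] rotvec tool [ 0.5956 -0.1289 -0.    ] d world [ 0.3305 -0.5143  0.105 ] d tool [-0.47   -0.391  -0.1044] d tool after rot [-0.4643 -0.3647  0.19  ]Traceback (most recent call last):
  File "<string>", line 1, in <module>
    from h import *;need(.25)
                    ~~~~^^^^^
  File "h.py", line 23, in need
    print("j",s["joint_positions"].round(3),"tooly",R[:,1].round(3),"F",s["contact_force"].round(1),"T",s["torque"].round(2),"open",s["opening"].round(4),s["gripper_force"])
                                                                                                                                    ^^^^^^^^^^^^^^^^^^
AttributeError: 'float' object has no attribute 'round'
```

The manual's scale: shifts go in units of 25 mm and turns go in units of 0.25 rad. Converting my numbers, -0.03 m is -1.2, -0.026 m is -1.04.

```bash
sed -i 's/s\["opening"\].round(4)/s["opening"]/' h.py
python3 inch.py '{"steps":[[0, 0, 0, 0, 0, -1.2, 0.065], [0, 0, 0, 0, 0, -1.2, 0.065], [0, 0, 0, 0, 0, -1.2, 0.065], [0, 0, 0, -0.4, -0.4, -1.2, 0.065], [0, 0, 0, -1.04, -0.88, 0, 0.065], [0, 0, 0, -1.04, -0.88, 0, 0.065], [0, 0, 0, -1.04, -0.88, 0, 0.065], [0, 0, 0, -1.04, -0.88, 0, 0.065], [0, 0, 0, -1.04, -0.88, 0, 0.065], [0, 0, 0, -1.04, -0.88, 0, 0.065]]}'
python3 inch.py '{"steps":[[0, 0, 0, -1.04, -0.88, 0, 0.065], [0, 0, 0, -1.04, -0.88, 0, 0.065], [0, 0, 0, -1.04, -0.88, 0, 0.065], [0, 0, 0, -1.04, -0.88, 0, 0.065], [0, 0, 0, -1.04, -0.88, 0, 0.065], [0, 0, 0, -1.04, -0.88, 0, 0.065], [0, 0, 0, -1.04, -0.88, 0, 0.065], [0, 0, 0, -1.04, -0.88, 0, 0.065], [0, 0, 0, 0, 0, 0, 0.065]]}'
python3 -c "from h import *;need(.25)"
```

```text
time: 0.93
ee_pos: [0.3118, 0.4327, 0.4236]
orientation: [-3.141, -0.0, 2.836]
contact_force: [0.3, 0.4, 0.8]
opening: 0.0649
gripper_force: 0.0
time: 1.68
ee_pos: [0.4597, 0.1971, 0.4241]
orientation: [-3.141, 0.002, 2.826]
contact_force: [0.6, 0.2, 0.1]
opening: 0.0653
gripper_force: 0.0
t 1.68 pos [0.4597 0.1971 0.4241] rotvec tool [ 0.5947 -0.1331  0.    ] d world [ 0.0664 -0.0918 -0.0159] d tool [-0.0916 -0.0667  0.0162] d tool after rot [-0.0862 -0.0427  0.0619]
j [-0.916 -0.031  0.414  1.637  0.015  1.533  0.752] tooly [ 0.31   0.951 -0.001] F [0.6 0.2 0.1] T [-0.08  0.   -0.01] open 0.06526497396495531 0.0
```

Scaled: -0.022 m is -0.88, -0.03 m is -1.2, 0.099 rad is 0.396.

```bash
python3 inch.py '{"steps":[[0, 0, 0, -1.2, -0.88, 0, 0.065], [0, 0, 0, -1.2, -0.88, 0, 0.065], [0, 0, 0, -1.2, -0.88, 0, 0.065], [0.396, -0.088, 0, 0, 0, 0, 0.065], [0.396, -0.088, 0, 0, 0, 0, 0.065], [0.396, -0.088, 0, 0, 0, 0, 0.065], [0.396, -0.088, 0, 0, 0, 0, 0.065], [0.396, -0.088, 0, 0, 0, 0, 0.065], [0.396, -0.088, 0, 0, 0, 0, 0.065], [0, 0, 0, 0, 0, 0, 0.065]]}'
python3 -c "from h import *;need(.25)"; python3 inch.py '{"steps":[[0, 0, 0.4, 0, 0, 0, 0.065], [0, 0, 0.4, 0, 0, 0, 0.065], [0, 0, 0, 0, 0, 0, 0.065]]}'
python3 -c "from h import *;need(.25)"
```

```text
time: 2.52
ee_pos: [0.5219, 0.1174, 0.4214]
orientation: [-2.536, 0.122, 2.881]
contact_force: [-0.3, 1.7, -0.4]
opening: 0.0652
gripper_force: 0.0
t 2.52 pos [0.5219 0.1174 0.4214] rotvec tool [-0.0043  0.0045  0.    ] d world [ 0.0043 -0.0121 -0.0133] d tool [-0.0056 -0.0007  0.0176] d tool after rot [-0.0056 -0.0008  0.0176]
j [-0.946  0.23   0.469  1.496  0.419  1.771  0.817] tooly [ 0.279  0.777 -0.565] F [-0.3  1.7 -0.4] T [ 0.68 -0.02 -0.02] open 0.06523978920149065 0.0
time: 2.77
ee_pos: [0.5226, 0.1136, 0.4239]
orientation: [-2.579, 0.236, 2.699]
contact_force: [0.4, -0.4, -0.1]
opening: 0.0651
gripper_force: 0.0
t 2.77 pos [0.5226 0.1136 0.4239] rotvec tool [ 0.0061  0.0004 -0.    ] d world [ 0.0036 -0.0083 -0.0158] d tool [-0.0029  0.004   0.0175] d tool after rot [-0.0029  0.0041  0.0174]
j [-0.959  0.225  0.495  1.496  0.411  1.766  0.617] tooly [ 0.475  0.711 -0.519] F [ 0.4 -0.4 -0.1] T [ 0.6  -0.05 -0.01] open 0.06513005386751468 0.0
```

```bash
python3 inch.py '{"steps":[[0, 0, 0.48, 0, 0, 0, 0.065], [0, 0, 0.48, 0, 0, 0, 0.065], [0, 0, 0.48, 0, 0, 0, 0.065], [0, 0, 0.48, 0, 0, 0, 0.065], [0, 0, 0.48, 0, 0, 0, 0.065], [0, 0, 0.48, 0, 0, 0, 0.065], [0, 0, 0.48, 0, 0, 0, 0.065], [0, 0, 0.48, 0, 0, 0, 0.065], [0, 0, 0.48, 0, 0, 0, 0.065], [0, 0, 0.48, 0, 0, 0, 0.065]]}'
python3 inch.py '{"steps":[[0, 0, 0, 0, 0, 0, 0.065]]}'
python3 -c "from h import *;need(.25);need(.13)"
```

```text
time: 3.6
ee_pos: [0.5226, 0.1134, 0.424]
orientation: [3.107, 0.605, 1.422]
contact_force: [-0.2, 0.0, -0.4]
opening: 0.0655
gripper_force: 0.0
time: 3.68
ee_pos: [0.5226, 0.1135, 0.424]
orientation: [3.106, 0.605, 1.421]
contact_force: [-1.0, 0.6, 0.9]
opening: 0.0652
gripper_force: 0.0
t 3.68 pos [0.5226 0.1135 0.424 ] rotvec tool [ 0.0028 -0.0051 -0.    ] d world [ 0.0036 -0.0082 -0.0159] d tool [0.0028 0.0042 0.0175] d tool after rot [0.0029 0.0042 0.0175]
j [-1.065  0.237  0.628  1.501  0.387  1.753 -0.555] tooly [ 0.991 -0.129  0.029] F [-1.   0.6  0.9] T [ 0.57 -0.03  0.05] open 0.06521315661625567 0.0
t 3.68 pos [0.5226 0.1135 0.424 ] rotvec tool [ 0.0028 -0.0051 -0.    ] d world [-0.0028 -0.0767 -0.1142] d tool [0.0022 0.0038 0.1375] d tool after rot [0.0029 0.0042 0.1375]
j [-1.065  0.237  0.628  1.501  0.387  1.753 -0.555] tooly [ 0.991 -0.129  0.029] F [-1.   0.6  0.9] T [ 0.57 -0.03  0.05] open 0.06521315661625567 0.0
```

```bash
python3 inch.py '{"steps":[[0.012, -0.02, 0, 0.1, 0.16, 0.8, 0.065], [0, 0, 0, 0, 0, 1.2, 0.065], [0, 0, 0, 0, 0, 1.2, 0.065], [0, 0, 0, 0, 0, 0.28, 0.065], [0, 0, 0, 0, 0, 0, 0.065]]}'
python3 - <<'E'
from h import *
need(.132);ims=[]
for n,(r,c_) in(("side",(100,180)),("top",(160,120))):
    p,d=ctrl.camera(n);ims.append(cv2.resize(p[r:r+110,c_:c_+120,::-1],(400,367),interpolation=2))
cv2.imwrite("pics/c3.png",np.hstack(ims))
E
```

```text
time: 4.1
ee_pos: [0.5215, 0.0641, 0.3506]
orientation: [3.117, 0.613, 1.429]
contact_force: [0.3, -0.0, 1.2]
opening: 0.0652
gripper_force: 0.0
t 4.1 pos [0.5215 0.0641 0.3506] rotvec tool [-0.0028  0.0026  0.    ] d world [-0.0016 -0.0262 -0.0391] d tool [0.0011 0.0009 0.0471] d tool after rot [0.001  0.0008 0.0471]
j [-1.024  0.228  0.642  1.665  0.403  1.592 -0.561] tooly [ 0.992 -0.127  0.02 ] F [ 0.3 -0.   1.2] T [ 0.67 -0.13  0.04] open 0.06515308533384566 0.0
```

View pics/c3.png

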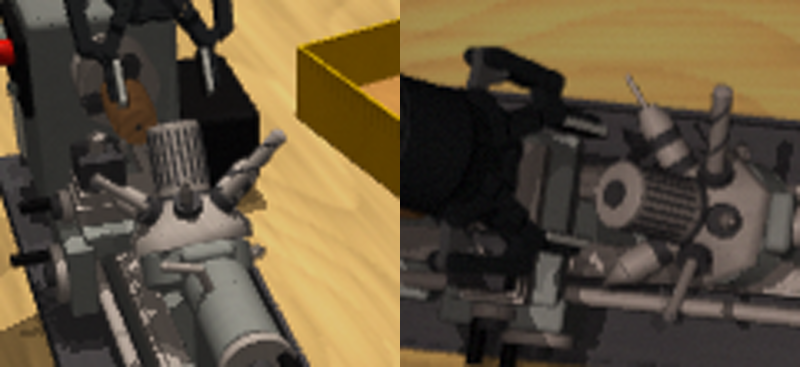

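Side view: the pads, at (122,100) and (210,85) in the crop, straddle the hub axis. Top view: the pads' midpoint (590,186) lies on the hub axis too. I'll go down, then close.

Scaled: 0.012 m is 0.48, 0.011 m is 0.44, -0.003 rad is -0.012.

```bash
python3 inch.py '{"steps":[[-0.012, 0.01, 0, 0.04, 0.04, 0.48, 0.065], [0, 0, 0, 0, 0, 0.48, 0.065], [0, 0, 0, 0, 0, 0.48, 0.065], [0, 0, 0, 0, 0, 0.44, 0.065], [0, 0, 0, 0, 0, 0, 0.065]]}' 50
python3 -c "from h import *;need(.132)"
python3 inch.py '{"steps":[[0, 0, 0, 0, 0, 0, 0.04], [0, 0, 0, 0, 0, 0, 0.04], [0, 0, 0, 0, 0, 0, 0.04], [0, 0, 0, 0, 0, 0, 0.04], [0, 0, 0, 0, 0, 0, 0.04], [0, 0, 0, 0, 0, 0, 0.04]]}' 50
python3 -c "from h import *;need(.132)"
```

```text
time: 4.62
ee_pos: [0.5202, 0.038, 0.3109]
orientation: [3.111, 0.612, 1.425]
contact_force: [-0.8, -0.3, -0.0]
opening: 0.0653
gripper_force: 0.0
t 4.62 pos [0.5202 0.038  0.3109] rotvec tool [ 0.0008  0.0013 -0.    ] d world [-0.0004 -0.0001  0.0005] d tool [-0.0004 -0.0003 -0.0004] d tool after rot [-0.0004 -0.0003 -0.0004]
j [-1.     0.232  0.651  1.746  0.41   1.495 -0.569] tooly [ 0.992 -0.127  0.025] F [-0.8 -0.3 -0. ] T [ 0.61 -0.04 -0.01] open 0.06530888237791692 0.0
time: 5.12
ee_pos: [0.5201, 0.04, 0.3128]
orientation: [3.111, 0.611, 1.426]
contact_force: [-8.0, 1.7, 3.3]
opening: 0.0451
gripper_force: 52.0
t 5.12 pos [0.5201 0.04   0.3128] rotvec tool [0.0008 0.0004 0.    ] d world [-0.0002 -0.0021 -0.0013] d tool [-0.001   0.0001  0.0022] d tool after rot [-0.001   0.0001  0.0022]
j [-1.001  0.231  0.65   1.742  0.409  1.5   -0.569] tooly [ 0.992 -0.127  0.025] F [-8.   1.7  3.3] T [ 0.41  1.38 -1.01] open 0.04506548453654393 52.023019194602966
```

The grip is firm: the fingers stopped at 45 mm on the 46 mm hub. Now turn counter-clockwise, which is negative tool z, one click first.

```bash
python3 inch.py '{"steps":[[0, 0, -0.44, 0, 0, 0, 0.04], [0, 0, -0.44, 0, 0, 0, 0.04], [0, 0, -0.44, 0, 0, 0, 0.04], [0, 0, -0.44, 0, 0, 0, 0.04], [0, 0, -0.44, 0, 0, 0, 0.04], [0, 0, -0.44, 0, 0, 0, 0.04], [0, 0, -0.44, 0, 0, 0, 0.04], [0, 0, -0.44, 0, 0, 0, 0.04], [0, 0, -0.44, 0, 0, 0, 0.04], [0, 0, -0.228, 0, 0, 0, 0.04]]}' 50
python3 - <<'E'
from h import *
need(.132);ims=[]
for n,(r,c_) in(("side",(100,180)),("top",(160,120))):
    p,d=ctrl.camera(n);ims.append(cv2.resize(p[r:r+110,c_:c_+120,::-1],(400,367),interpolation=2))
cv2.imwrite("pics/c4.png",np.hstack(ims))
E
```

```text
time: 5.95
ee_pos: [0.5184, 0.0394, 0.3132]
orientation: [-2.603, 0.308, 2.573]
contact_force: [-22.3, 3.3, 13.9]
opening: 0.0452
gripper_force: 53.0
t 5.95 pos [0.5184 0.0394 0.3132] rotvec tool [-0.0034 -0.0023 -0.    ] d world [ 0.0014 -0.0015 -0.0018] d tool [-0.0014  0.0008  0.0022] d tool after rot [-0.0014  0.0008  0.0022]
j [-0.905  0.218  0.534  1.739  0.43   1.517  0.461] tooly [ 0.593  0.64  -0.489] F [-22.3   3.3  13.9] T [-0.33  3.34 -2.52] open 0.04518328624375031 53.028366565704346
```

View pics/c4.png

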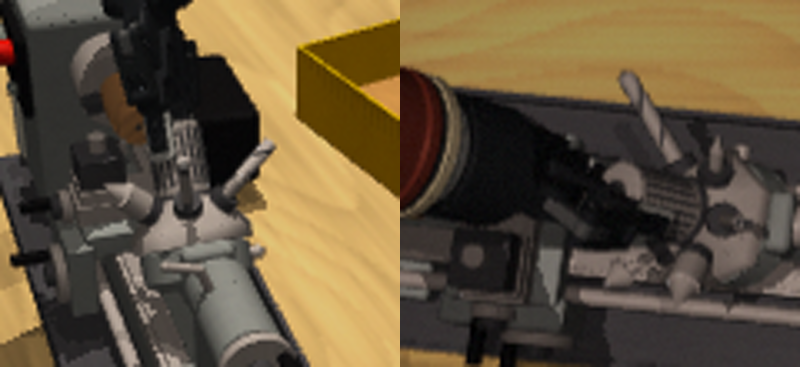

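One click has been made. The drill now lies one station short, at about (630,80) in the right-hand crop, and the drill chuck has moved under the gripper towards work. I'll ease the 22 N side force slightly and make the second click.

Scaled: -0.0013 m is -0.052, 0.001 m is 0.04, -0.11 rad is -0.44.

```bash
python3 inch.py '{"steps":[[0, 0, -0.44, 0.04, -0.052, 0, 0.04], [0, 0, -0.44, 0, 0, 0, 0.04], [0, 0, -0.44, 0, 0, 0, 0.04], [0, 0, -0.44, 0, 0, 0, 0.04], [0, 0, -0.44, 0, 0, 0, 0.04], [0, 0, -0.44, 0, 0, 0, 0.04], [0, 0, -0.44, 0, 0, 0, 0.04], [0, 0, -0.44, 0, 0, 0, 0.04], [0, 0, -0.44, 0, 0, 0, 0.04], [0, 0, -0.228, 0, 0, 0, 0.04]]}' 50
python3 inch.py '{"steps":[[0, 0, 0, 0, 0, 0, 0.04], [0, 0, 0, 0, 0, 0, 0.04]]}'
python3 - <<'E'
from h import *
need(.132);s=ctrl.get_state();print("axis torque",s["torque"]@A)
y=Ro.from_euler("xyz",s["orientation"]).as_matrix()[:,1]
for y0 in(np.array([.992,-.127,.025]),):print("turned deg",np.degrees(np.arctan2(np.cross(y0,y)@A,y0@y)))
ims=[]
for n,(r,c_) in(("side",(100,180)),("top",(160,120))):
    p,d=ctrl.camera(n);ims.append(cv2.resize(p[r:r+110,c_:c_+120,::-1],(400,367),interpolation=2))
cv2.imwrite("pics/c5.png",np.hstack(ims))
E
```

```text
time: 6.88
ee_pos: [0.5179, 0.0378, 0.3144]
orientation: [-2.585, -0.273, -2.829]
contact_force: [-13.2, -3.9, 16.0]
opening: 0.0448
gripper_force: 52.7
time: 7.05
ee_pos: [0.518, 0.0378, 0.3144]
orientation: [-2.583, -0.27, -2.834]
contact_force: [-14.1, -4.4, 15.2]
opening: 0.0449
gripper_force: 52.7
t 7.05 pos [0.518  0.0378 0.3144] rotvec tool [-0.0018 -0.0026  0.    ] d world [ 0.0019  0.0001 -0.0029] d tool [-0.0026  0.0008  0.0022] d tool after rot [-0.0026  0.0008  0.0022]
j [-0.819  0.207  0.434  1.737  0.451  1.527  1.483] tooly [-0.392  0.766 -0.51 ] F [-14.1  -4.4  15.2] T [-1.14  2.89 -1.38] open 0.04489167426679864 52.71984100341797
axis torque 0.4586912614395127
turned deg 119.88954275710446
```

View pics/c5.png

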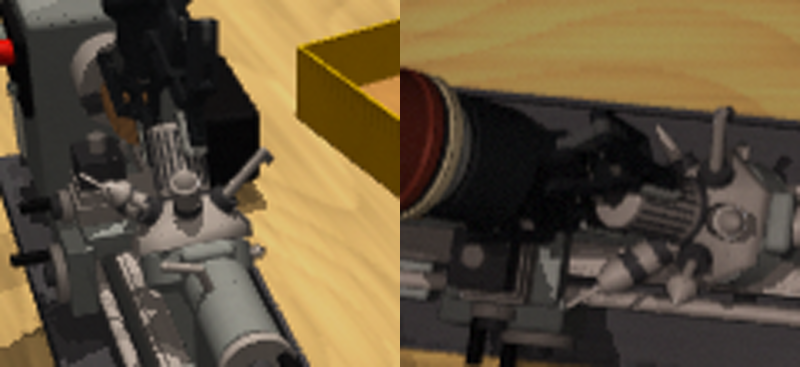

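In the top crop the drill chuck is now at the station just counter-clockwise of work, so the drill is at work under the hub. I'll release gently and see whether the turret settles.

Scaled: -0.04 m is -1.6, -0.03 m is -1.2.

```bash
python3 inch.py '{"steps":[[0, 0, 0, 0, 0, 0, 0.065], [0, 0, 0, 0, 0, 0, 0.065], [0, 0, 0, 0, 0, 0, 0.065], [0, 0, 0, 0, 0, 0, 0.065]]}'
python3 inch.py '{"steps":[[0, 0, 0, 0, 0, -0.8, 0.065], [0, 0, 0, 0, 0, -1.2, 0.065], [0, 0, 0, 0, 0, -1.6, 0.065], [0, 0, 0, 0, 0, -1.6, 0.065], [0, 0, 0, 0, 0, -1.6, 0.065], [0, 0, 0, 0, 0, -1.6, 0.065], [0, 0, 0, 0, 0, 0, 0.065]]}'
python3 - <<'E'
from h import *
need(.132)
ims=[]
for n,(r,c_) in(("side",(100,180)),("top",(160,120))):
    p,d=ctrl.camera(n);cv2.imwrite(f"pics/{n}9.png",p[:,:,::-1]);np.save(f"{n}9.npy",d);ims.append(cv2.resize(p[r:r+110,c_:c_+120,::-1],(400,367),interpolation=2))
cv2.imwrite("pics/c6.png",np.hstack(ims))
E
```

```text
time: 7.48
ee_pos: [0.5196, 0.0397, 0.3128]
orientation: [-2.585, -0.265, -2.829]
contact_force: [-0.1, 0.6, 0.4]
opening: 0.0654
gripper_force: 0.0
time: 8.07
ee_pos: [0.5303, 0.1644, 0.4896]
orientation: [-2.588, -0.259, -2.823]
contact_force: [0.5, 0.6, 0.9]
opening: 0.0646
gripper_force: 0.0
t 8.07 pos [0.5303 0.1644 0.4896] rotvec tool [-0.0006  0.0121 -0.    ] d world [-0.0104 -0.1265 -0.1781] d tool [ 0.0023 -0.0021  0.2187] d tool after rot [-0.0004 -0.0023  0.2187]
j [-0.913  0.279  0.393  1.292  0.415  1.921  1.527] tooly [-0.395  0.765 -0.509] F [0.5 0.6 0.9] T [ 0.6  -0.14  0.02] open 0.0646483639165122 0.0
```

View pics/c6.png

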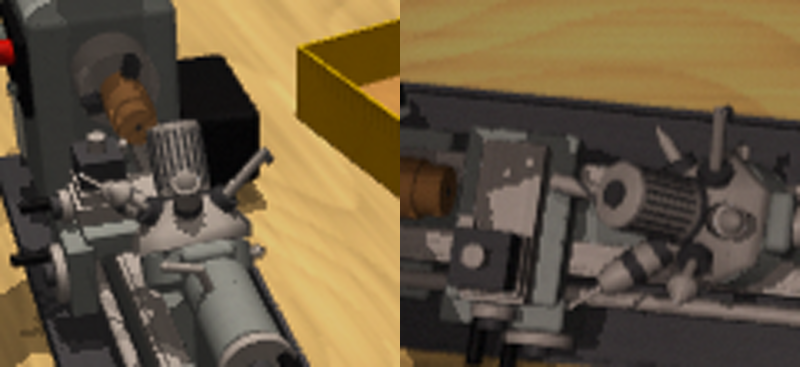

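The arm is clear and the drill tip shows at about (566,185) in the right-hand crop. It looks slightly off the spindle line, so I'll measure the tools' bearings about the turret axis from the depth.

```bash
python3 - <<'E'
from h import *
w=RL@[0,.819152,-.573576];x=np.cross(A,w)
for tag in"09":
  for n in("top","side"):
    d=np.load(f"{n}{tag}.npy");P=cloud(n,d)-q[:3];h=P@A;a=P@w;b=P@x;r=np.hypot(a,b)
    el=np.degrees(np.arctan2(r,h));m=(d>0)&(el>47)&(el<63)&(np.linalg.norm(P,axis=-1)>.06)&(np.linalg.norm(P,axis=-1)<.125)
    th=np.degrees(np.arctan2(b,a))[m];rr=np.linalg.norm(P,axis=-1)[m]
    print(tag,n)
    for k in range(-3,3):
        for lo in(60*k-25,):
            s=(np.mod(th-lo,360)<50)
            if s.sum()>8:
                t=np.mod(th[s]-lo,360)+lo;print("  st",60*k,s.sum(),"ang pct10/50/90",np.percentile(t,[10,50,90]).round(1),"rmax",np.percentile(rr[s],98).round(3))
E
```

```text
0 top
  st -180 20 ang pct10/50/90 [-194.5 -190.8 -186.2] rmax 0.076
  st -120 128 ang pct10/50/90 [-136.9 -133.9 -130.6] rmax 0.118
  st -60 101 ang pct10/50/90 [-82.7 -76.5 -68.7] rmax 0.112
  st 60 66 ang pct10/50/90 [51.6 57.9 64.9] rmax 0.087
  st 120 73 ang pct10/50/90 [110.3 113.2 115.6] rmax 0.1
0 side
  st -180 15 ang pct10/50/90 [-191.6 -188.5 -184.5] rmax 0.074
  st -120 101 ang pct10/50/90 [-135.9 -133.3 -130.6] rmax 0.119
  st -60 16 ang pct10/50/90 [-82.3 -79.4 -74.9] rmax 0.09
  st 60 13 ang pct10/50/90 [54.4 59.8 62.4] rmax 0.077
  st 120 53 ang pct10/50/90 [111.1 114.5 117.4] rmax 0.098
9 top
  st -180 88 ang pct10/50/90 [-198.6 -190.  -181.8] rmax 0.089
  st -120 70 ang pct10/50/90 [-134.6 -132.2 -128.9] rmax 0.101
  st -60 17 ang pct10/50/90 [-73.6 -71.3 -66.5] rmax 0.073
  st 0 79 ang pct10/50/90 [-11.9  -8.   -4.2] rmax 0.116
  st 60 118 ang pct10/50/90 [51.4 59.2 64.8] rmax 0.112
  st 120 72 ang pct10/50/90 [110.4 115.8 120.4] rmax 0.086
9 side
  st -180 50 ang pct10/50/90 [-197.  -188.7 -181.3] rmax 0.086
  st -120 55 ang pct10/50/90 [-135.1 -131.5 -128.4] rmax 0.1
  st 60 32 ang pct10/50/90 [51.  54.9 63.2] rmax 0.114
  st 120 51 ang pct10/50/90 [111.5 117.3 121.8] rmax 0.084
```

```bash
python3 - <<'E'
from h import *
w=RL@[0,.819152,-.573576];x=np.cross(A,w)
for tag,k in(("0",-128),("9",-8)):
  for n in("top","side"):
    d=np.load(f"{n}{tag}.npy");P=cloud(n,d)-q[:3];th=np.degrees(np.arctan2(P@x,P@w));R_=np.linalg.norm(P,axis=-1)
    el=np.degrees(np.arctan2(np.hypot(P@x,P@w),P@A))
    m=(d>0)&(abs(th-k)<12)&(abs(el-55)<10)&(R_>.06)&(R_<.125);S=P[m]
    if len(S)<15: print(tag,n,len(S));continue
    v=cv2.fitLine(S.astype(np.float32),cv2.DIST_HUBER,0,.001,.001).ravel()[:3];v*=np.sign(v@S.mean(0))
    print(tag,n,len(S),"dir angle",np.degrees(np.arctan2(v@x,v@w)).round(1),"elev",np.degrees(np.arccos(v@A)).round(1),"lathe dir",(RL.T@v).round(3),"mean lathe",(RL.T@S.mean(0)).round(4),"tip r",R_[m].max().round(4))
# yaw from bed: dark bed low points
for n in("top",):
    p=cv2.imread(f"pics/{n}9.png");d=np.load(f"{n}9.npy");C=cloud(n,d)
    m=((C[...,2]>.008)&(C[...,2]<.05)&(p.max(2)<75)&(C[...,0]>.35)&(C[...,0]<.68)&(C[...,1]>-.3)&(C[...,1]<.2)).astype(np.uint8)
    Q=C[m>0]
    far=[];near=[]
    for y in np.arange(-.2,.2,.01):
        s=Q[abs(Q[:,1]-y)<.005]
        if len(s)>3: far.append((y,s[:,0].max()));near.append((y,s[:,0].min()))
    for e in(far,near):
        e=np.array(e,np.float32);l=cv2.fitLine(e,cv2.DIST_HUBER,0,.001,.001).ravel();print("bed edge yaw",-np.arctan(l[1]/l[0]),len(e))
E
```

```text
0 top 126 dir angle -128.0 elev 56.1 lathe dir [ 0.654 -0.099  0.75 ] mean lathe [ 0.0539 -0.0098  0.0752] tip r 0.122
0 side 101 dir angle -130.7 elev 55.5 lathe dir [ 0.624 -0.115  0.773] mean lathe [ 0.0554 -0.0142  0.0703] tip r 0.12
9 top 79 dir angle -8.8 elev 57.3 lathe dir [ 0.128  0.991 -0.034] mean lathe [0.0109 0.099  0.006 ] tip r 0.117
9 side 0
bed edge yaw -0.09450367 40
bed edge yaw -0.089432605 40
```

The drill's fitted direction is off by −8.8°, as it was at the start (−128 to −131), and the yaw is confirmed by the bed edges. I'll regrip and turn about 8.5° further CCW in steps while watching the torque.

Scaled: 0.04 m is 1.6, -0.002 m is -0.08, 0.012 rad is 0.048.

```bash
python3 inch.py '{"steps":[[0, 0.048, 0, 0, -0.08, 1.6, 0.065], [0, 0, 0, 0, 0, 1.6, 0.065], [0, 0, 0, 0, 0, 1.6, 0.065], [0, 0, 0, 0, 0, 1.6, 0.065], [0, 0, 0, 0, 0, 0, 0.065]]}'
python3 -c "from h import *;need(.132)"
```

```text
time: 8.58
ee_pos: [0.5178, 0.0591, 0.3483]
orientation: [-2.58, -0.287, -2.844]
contact_force: [-0.4, -0.8, 0.9]
opening: 0.0648
gripper_force: 0.0
t 8.58 pos [0.5178 0.0591 0.3483] rotvec tool [-0.0019 -0.0226 -0.    ] d world [ 0.0021 -0.0212 -0.0368] d tool [-0.0064  0.0018  0.042 ] d tool after rot [-0.0054  0.0017  0.0422]
j [-0.839  0.213  0.426  1.662  0.44   1.622  1.491] tooly [-0.392  0.765 -0.51 ] F [-0.4 -0.8  0.9] T [ 0.6  -0.11 -0.  ] open 0.06482585442184462 0.0
```

Scaled: -0.005 m is -0.2, 0.0017 m is 0.068, -0.0226 rad is -0.0904.

```bash
python3 inch.py '{"steps":[[-0.008, -0.0904, 0, 0, 0, 0, 0.065], [0, 0, 0, -0.2, 0.068, 0, 0.065], [0, 0, 0, 0, 0, 0, 0.065]]}'
python3 -c "from h import *;need(.132)"
```

```text
time: 8.83
ee_pos: [0.526, 0.0699, 0.3536]
orientation: [-2.589, -0.255, -2.822]
contact_force: [-0.6, -0.7, 0.6]
opening: 0.0648
gripper_force: 0.0
t 8.83 pos [0.526  0.0699 0.3536] rotvec tool [0.0007 0.0163 0.    ] d world [-0.0061 -0.032  -0.0421] d tool [ 0.0048 -0.0007  0.053 ] d tool after rot [ 0.0039 -0.0007  0.0531]
j [-0.845  0.209  0.418  1.647  0.44   1.606  1.488] tooly [-0.393  0.767 -0.508] F [-0.6 -0.7  0.6] T [0.59 0.02 0.01] open 0.0647648876566791 0.0
```

```bash
python3 inch.py '{"steps":[[0, 0, 0, 0, 0, 0, 0.065], [0, 0, 0, 0, 0, 0, 0.065], [0, 0, 0, 0, 0, 0, 0.065], [0, 0, 0, 0, 0, 0, 0.065]]}'
python3 -c "from h import *;need(.132)"
```

```text
time: 9.17
ee_pos: [0.5254, 0.0689, 0.3532]
orientation: [-2.588, -0.256, -2.824]
contact_force: [0.2, 0.3, 0.0]
opening: 0.0654
gripper_force: 0.0
t 9.17 pos [0.5254 0.0689 0.3532] rotvec tool [0.0003 0.014  0.    ] d world [-0.0056 -0.031  -0.0417] d tool [ 0.0039 -0.0004  0.0521] d tool after rot [ 0.0032 -0.0004  0.0522]
j [-0.844  0.209  0.419  1.649  0.44   1.606  1.488] tooly [-0.393  0.766 -0.508] F [0.2 0.3 0. ] T [ 0.59 -0.06  0.  ] open 0.0653701722246878 0.0
```

Scaled: 0.013 m is 0.52, 0.012 m is 0.48, 0.014 rad is 0.056.

```bash
python3 inch.py '{"steps":[[0, 0.056, 0, 0, 0, 0, 0.065], [0, 0, 0, 0.128, 0, 0.48, 0.065], [0, 0, 0, 0, 0, 0.52, 0.065], [0, 0, 0, 0, 0, 0.52, 0.065], [0, 0, 0, 0, 0, 0.52, 0.065], [0, 0, 0, 0, 0, 0, 0.065], [0, 0, 0, 0, 0, 0, 0.065], [0, 0, 0, 0, 0, 0, 0.065]]}'
python3 -c "from h import *;need(.132)"
```

```text
time: 9.83
ee_pos: [0.5199, 0.0391, 0.3126]
orientation: [-2.586, -0.268, -2.831]
contact_force: [-1.2, 0.3, 0.2]
opening: 0.0652
gripper_force: 0.0
t 9.83 pos [0.5199 0.0391 0.3126] rotvec tool [ 0.0004 -0.0001 -0.    ] d world [ 0.     -0.0012 -0.0011] d tool [ 0.     -0.0003  0.0016] d tool after rot [ 0.     -0.0003  0.0016]
j [-0.817  0.211  0.432  1.735  0.448  1.522  1.485] tooly [-0.392  0.767 -0.508] F [-1.2  0.3  0.2] T [ 0.59 -0.06  0.02] open 0.06515071720186048 0.0
```

```bash
cat >> h.py <<'E'
def tq():
    s=ctrl.get_state();y=Ro.from_euler("xyz",s["orientation"]).as_matrix()[:,1];y0=np.array([.992,-.127,.025])
    print("turned",np.degrees(np.arctan2(np.cross(y0,y)@A,y0@y)).round(2),"axis torque",(s["torque"]@A).round(3),"F",s["contact_force"].round(1),"grip",round(s["gripper_force"],1))
E
python3 inch.py '{"steps":[[0, 0, 0, 0, 0, 0, 0.04], [0, 0, 0, 0, 0, 0, 0.04], [0, 0, 0, 0, 0, 0, 0.04], [0, 0, 0, 0, 0, 0, 0.04], [0, 0, 0, 0, 0, 0, 0.04], [0, 0, 0, 0, 0, 0, 0.04]]}' 50 >/dev/null; python3 -c "from h import *;tq()"
python3 inch.py '{"steps":[[0, 0, -0.2, 0, 0, 0, 0.04], [0, 0, 0, 0, 0, 0, 0.04], [0, 0, 0, 0, 0, 0, 0.04]]}' >/dev/null; python3 -c "from h import *;tq()"
python3 inch.py '{"steps":[[0, 0, -0.2, 0, 0, 0, 0.04], [0, 0, 0, 0, 0, 0, 0.04], [0, 0, 0, 0, 0, 0, 0.04]]}'>/dev/null; python3 -c "from h import *;tq()"
python3 inch.py '{"steps":[[0, 0, -0.2, 0, 0, 0, 0.04], [0, 0, 0, 0, 0, 0, 0.04], [0, 0, 0, 0, 0, 0, 0.04]]}'>/dev/null; python3 -c "from h import *;tq()"
```

```text
turned 119.87 axis torque -0.003 F [ 0.7 -0.2  8.3] grip 51.4
turned 122.78 axis torque 0.395 F [ 1.3 -0.8  8. ] grip 51.5
turned 125.65 axis torque 0.407 F [ 1.2 -0.5  8.2] grip 51.5
turned 128.5 axis torque 0.156 F [ 1.1 -0.6  8.4] grip 51.5
```

The manual's scale: shifts go in units of 25 mm and turns go in units of 0.25 rad. Converting my numbers, -0.03 m is -1.2, -0.02 m is -0.8.

```bash
python3 inch.py '{"steps":[[0, 0, 0, 0, 0, 0, 0.065], [0, 0, 0, 0, 0, 0, 0.065], [0, 0, 0, 0, 0, 0, 0.065], [0, 0, 0, 0, 0, 0, 0.065]]}' >/dev/null
python3 inch.py '{"steps":[[0, 0, 0, 0, 0, -0.8, 0.065], [0, 0, 0, 0, 0, -1.2, 0.065], [0, 0, 0, 0, 0, -1.2, 0.065], [0, 0, 0, 0, 0, -1.2, 0.065], [0, 0, 0, 0, 0, -1.2, 0.065], [0, 0, 0, 0, 0, -1.2, 0.065], [0, 0, 0, 0, 0, 0, 0.065], [0, 0, 0, 0, 0, 0, 0.065], [0, 0, 0, 0, 0, 0, 0.065]]}'
cat > m.py <<'E'
import sys
from h import *
tag=sys.argv[1];k=float(sys.argv[2]);w=RL@[0,.819152,-.573576];x=np.cross(A,w)
for n in("top","side"):
    p,d=ctrl.camera(n);cv2.imwrite(f"pics/{n}{tag}.png",p[:,:,::-1]);np.save(f"{n}{tag}.npy",d)
    P=cloud(n,d)-q[:3];th=np.degrees(np.arctan2(P@x,P@w));R_=np.linalg.norm(P,axis=-1)
    el=np.degrees(np.arctan2(np.hypot(P@x,P@w),P@A))
    m=(d>0)&(abs(th-k)<15)&(abs(el-55)<10)&(R_>.06)&(R_<.125);S=P[m]
    if len(S)<15: continue
    v=cv2.fitLine(S.astype(np.float32),cv2.DIST_HUBER,0,.001,.001).ravel()[:3];v*=np.sign(v@S.mean(0))
    print(n,len(S),"dir angle",np.degrees(np.arctan2(v@x,v@w)).round(1),"lathe dir",(RL.T@v).round(3),"mean lathe",(RL.T@S.mean(0)).round(4),"tip",R_[m].max())
    for st in(60,120,180,240,300):
        t=(th-st+180)%360-180;mm=(d>0)&(abs(t)<25)&(abs(el-55)<8)&(R_>.06)&(R_<.125)
        if mm.sum()>8:print("  st",st,mm.sum(),np.median(t[mm]).round(1))
E
python3 m.py a -4
python3 -c "
import cv2,numpy as np
a=cv2.imread('pics/sidea.png')[100:210,180:300];b=cv2.imread('pics/topa.png')[160:270,120:240]
cv2.imwrite('pics/c7.png',cv2.resize(np.hstack([a,b]),(800,367),interpolation=2))"
```

```text
time: 12.17
ee_pos: [0.5287, 0.1354, 0.4506]
orientation: [-2.627, -0.346, -2.697]
contact_force: [-0.1, -0.5, -0.8]
opening: 0.0653
gripper_force: 0.0
top 85 dir angle -1.2 lathe dir [ 0.018  0.999 -0.027] mean lathe [-0.0017  0.0989  0.0056] tip 0.11787506884086922
  st 60 123 8.1
  st 120 72 4.3
  st 180 86 -2.4
  st 240 73 -3.3
  st 300 16 -2.3
```

View pics/c7.png

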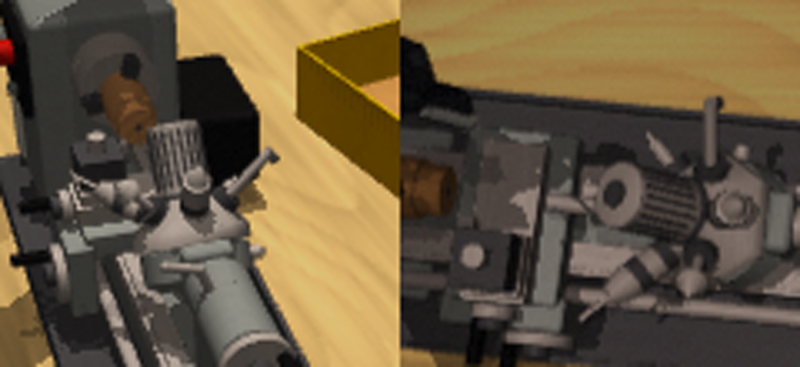

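The drill now points down the spindle line: its fitted direction is within about 1° and the tip lies at (560,200) in the right-hand crop, towards the blank. The turret has stayed there with the gripper clear, so I'm handing in.

```bash
python3 -c "from cell import ctrl;print(ctrl.sign_off())"
```

```text
the job is handed in; nothing more can be done
None
```

I turned the turret two clicks counter-clockwise by its hub, plus a regrip to turn it about 8.6° further because it had stopped short; the twist drill then measured within about 1° of the spindle line, the turret stayed put when let go, and the job was handed in at about 12 s (no verdict shown).

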